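# Shut down the interlocked switch bank

## Robot

A 6-joint arm with a two-finger parallel gripper is mounted at the origin on the work surface. World frame = base frame: x ahead of the robot, y to its left, z up, the work surface at z = 0. Lengths are in m, angles in degrees, forces in N, time in s.
With the tool pointing down it reaches from about 0.35 to 0.725 m from the base axis. Payload 4.3 kg.
Tool frame: the origin (TCP) lies at the very end of the fingers, on their centre line; the grasp point (between the pads) lies bot.grasp_offset behind it (bot.grasp_offset is the distance from the TCP to the grasp point, in m); z points along the fingers, y is the line along which they close (so a half turn about z gives the same grasp; the last joint's range is limited). The gripper opens to 85 mm and grips with 20 to 120 N. Pads are 22 mm wide; open, the fingers measure 114 mm over their backs; the gripper's body (76 mm by 85 mm) begins 54 mm behind the grasp point. The pads swing forward as they close: fully open they stand 13 mm farther back than shut.
Start: joints at [-76.794, 21.618, 4.641, 73.018, 0, 83.68], TCP at [0.192, -0.542, 0.231] pointing down, gripper open.
Joint ranges: [-156.06, 156.06], [-48.1, 94.91], [-58.44, 69.94], [-101.28, 121.22], [-78.64, 73.56], [-180, 180]. Speed limits (degrees/s): [147.25, 147.25, 180, 180, 180, 180].

## Interface

Orientations are given as a 3x3 rotation matrix whose columns are the frame's x, y, z axes.
In Python, from bench import bot, imaging gives the robot as it stands.
- The arm moves only by the tool apply_moves, never from a script. Its argument "targets" is a list of rows, each a list of 3 entries, a list of its own where there are three numbers: the finger opening in cm, from 0 to 8.54, then the shift along the tool's x, y, z in cm, then the turn, a rotation vector about the tool's x, y, z in degrees. In form: [[jaw, [dx, dy, dz], [rx, ry, rz]], ...]. A call has 1 to 5 rows; each row shifts and turns the commanded pose from where the row before left it, along the tool's axes as they then stand; what a row does not reach is not made up. A row lasts 1/12 s, in which the tool goes at most 41.7 mm and 7.16 degrees, less where a joint would pass 70% of its speed; a pose out of reach is approached as far as the arm can. A call with a gripper value outside its range is refused whole. The fingers move at their own pace and stop on an object; "force" is the grip in N (left out, the last holds). Time passes only in rows, so rows that do not move let the fingers close. It gives the time, the measured TCP pose, the force, the opening and the grip force at its end, in the units of the state.
- bot.state(): the state, without advancing time (a new reading comes with each control period).
- imaging.camera(name): name is "scene" or "top" or "wrist"; returns the picture (420x560x3 uint8, red, green, blue); there is no depth.
- imaging.calibration(name): a dict with "camera_matrix" (3x3 intrinsics, pixels), "k1" (the pictures are not rectified: a ray, as slopes to the right and down, at radius r is drawn at 1 + k1 r^2 times it, then the intrinsics apply), "xyz" and "orientation" of the camera in the world. Camera axes: x right, y down, z forward; pixel columns grow to the right and rows downward; lengths in m; the calibration is good to about 2 mm. A picture is of the moment at which its call begins: read the wrist's pose just before it. calibration takes no time and is no camera call; for the wrist camera it gives the pose at the moment of the call.
- bot.hand_in(): hands the job in; it is judged then, once.
Trained networks look in the newest picture that a camera, given by its name, has taken for a name from the list of things; names that differ only in an ending like _2 or _b are one class to them, and where a whole thing is asked for, a point or a joint stands for the part that bears it (a point fixed in the world has none). Each returns a list of dicts, best first, with "conf" (0 to 1); they miss things now and then, are a little off and sometimes report something else, mostly with a low value. They report only what shows in the picture. A call takes as long as a camera call.
- imaging.look_for(camera, target): "rect" ([centre column, centre row, width, height] in pixels, round what is visible of it).
- imaging.place_of(camera, target): "point" ([column, row] in pixels: a listed point, or the origin of a listed thing).
The state is a dict: "clock": time; "q": joint angles; "qd": joint speeds; "tau": joint torques, N m; "ee_pos": TCP position; "tool_rot": TCP orientation; "ft_force": force on the tool from outside, world axes, zero at the start; "wrist_torque": the same for the moment, N m; "opening": finger opening in m; "gripper_force": force on a finger pad.
Only numpy, scipy, OpenCV 4.12 (cv2) and the standard library are available. Lean on these libraries where they do the work, as an engineer would, in place of code of your own. Each camera call takes 0.05 s, during which the arm holds its last target. There are 200 camera calls.

## Task

Shut down the stockroom's switch bank: swing all three red-handled levers from the near side fully over to the far side and let go. Inside, an interlock lets them go only one after another, in an unmarked order that differs every time, so feel which levers are blocked: do not force a blocked one, leave it and come back once another has gone fully over. Leave the bottle, the carton and the tape roll on the bench alone.

Things in the scene. Friction and masses are not known exactly. Their poses are not given: they have to be found in the camera images.
- bank: grey steel switch box fixed on the bench, 200 mm (its x) by 370 mm (its y) by 100 mm high; origin at the centre of its underside; its x axis points from the near (on) side to the far (off) side, z up. It is turned by up to 0.35 rad from the robot's axes. Three levers stand out of the top in a row along its y, at y = +110 mm (lever1), 0 (lever2) and -110 mm (lever3).
- lever1 (a joint): angle of the lever at bank y = +110 mm: 0 to 0.04 = leaning about 0.5 rad to the near side (on), 1.0 = leaning 0.5 rad to the far side on its end stop (off). Its pivot axis lies along bank y at x = 0, 70 mm above the bench; it stays where it is left. Names and places say nothing about the order.
- lever2 (a joint): the same for the lever at bank y = 0. For all three: a free lever resists with a fairly steady 2 to 4 N at the handle all the way (a brief knock at first touch may be more); a blocked one meets a springy bolt at about 0.1 rad (12 mm of handle travel from 0), beyond which the force rises by about 2 N per mm, and stays while pushed.
- lever3 (a joint): the same for the lever at bank y = -110 mm. For all three: a lever frees the next one only once it is over beyond about 0.85.
- grip1 (a point): centre of the red crossbar handle of lever1: a round bar 22 mm thick and 60 mm long along the bank's y, on a 12 mm round steel stem, 125 mm from the lever's pivot axis; 180 mm above the bench and at bank x = -60 mm at joint value 0, 195 mm high at 0.5, 180 mm high at x = +60 mm at 1.0
- grip2 (a point): the same for lever2
- grip3 (a point): the same for lever3
- cleaner: bystander: white bottle with a red cap, 72 mm across, 190 mm high, standing; origin at the centre of its underside
- carton: bystander: closed cardboard carton 160 x 110 x 80 mm; origin at the centre of its underside
- tape: bystander: orange roll of tape lying flat, 100 mm across, 48 mm high; origin at the centre of its underside

How it is judged:
By the outcome, as a careful person would: the job done as asked, in the order asked, and still so for the second after the job is handed in, with the robot touching nothing.
It also fails if it takes over 72 s, if anything falls off the work surface, if the arm or the gripper's body presses on something with over 40 N, if the wrist force passes 120 N, or if a joint passes its speed limit or range.

## Working session

There is one attempt and no reset: what is moved stays moved. The work goes in short steps, Python scripts to look and compute and a tool call to move; the robot and the scene stay as the last step left them, time stands still between calls to the robot, and variables do not carry over. Pictures are saved under pics/ and viewed, at most 10 in all, crops included, and the job is handed in when it is done.

Besides the shell and the picture viewer there is one more tool, called in YAML: its name, and indented under it one key for each argument. apply_moves: Moves the arm, as the interface text tells. Its arguments: {"type":"object","properties":{"targets":{"type":"array"},"force":{"type":"number"}},"required":["targets"]}

```bash
mkdir -p pics; cat > h.py <<'E'
import numpy as np, cv2
from bench import bot, imaging
def ray(c,px):
    k=imaging.calibration(c);K=np.array(k["camera_matrix"]);d=(np.array(px)-K[:2,2])/[K[0,0],K[1,1]]
    u=d.copy()
    for _ in range(20): u=d/(1+k["k1"]*(u@u))
    return np.array(k["xyz"]),np.array(k["orientation"])@np.array([u[0],u[1],1])
def at(c,px,z):
    o,r=ray(c,px);return o+r*(z-o[2])/r[2]
def shot(c,f): 
    im=imaging.camera(c);cv2.imwrite("pics/"+f,im[:,:,::-1]);return im
E
python3 - <<'E'
from h import *
print(bot.grasp_offset,bot.state())
a=shot("top","top.png");b=shot("scene","scene.png")
for c in("top","scene"):
    for n,z in[("grip1",.18),("grip2",.18),("grip3",.18),("bank",0),("cleaner",0),("carton",0),("tape",0)]:
        for d in imaging.place_of(c,n)[:3]: print(c,n,round(d["conf"],2),d["point"],at(c,d["point"],z).round(3))
E
```

```text
0.0187 {'clock': 0.0, 'q': array([-7.67946101e+01,  2.16623514e+01,  4.56191712e+00,  7.30166128e+01,
        8.04315369e-04,  8.36807591e+01]), 'qd': array([ 0.01276182, -0.07310236,  0.01783487,  0.03344223, -0.09783213,
        0.0610186 ]), 'tau': array([-1.19869554e-03, -4.63607919e+01,  2.69874823e+01,  2.09352002e-02,
       -3.47725709e-04,  4.43635486e-06]), 'ee_pos': array([ 0.19203685, -0.54129402,  0.23034946]), 'tool_rot': array([[ 9.42497963e-01,  3.34211586e-01, -4.53008448e-04],
       [ 3.34211808e-01, -9.42495888e-01,  1.99204515e-03],
       [ 2.38805970e-04, -2.02889927e-03, -9.99997913e-01]]), 'ft_force': array([ 0.99530586,  0.37419562, -0.36282295]), 'wrist_torque': array([ 0.01430501,  0.04047641, -0.04374868]), 'gripper_force': 0.0, 'opening': 0.08529397183774365}
top grip1 0.79 [242.4, 206.9] [0.497 0.121 0.18 ]
top grip1 0.52 [280.0, 217.9] [0.469 0.016 0.18 ]
top grip2 0.79 [242.4, 206.9] [0.497 0.121 0.18 ]
top grip2 0.52 [280.0, 217.9] [0.469 0.016 0.18 ]
top grip3 0.79 [242.4, 206.9] [0.497 0.121 0.18 ]
top grip3 0.52 [280.0, 217.9] [0.469 0.016 0.18 ]

[... 245 characters left out ...]
11  0.18 ]
scene grip1 0.57 [292.9, 192.9] [0.47  0.002 0.18 ]
scene grip1 0.53 [265.5, 182.4] [ 0.442 -0.091  0.18 ]
scene grip2 0.65 [326.0, 200.9] [0.484 0.11  0.18 ]
scene grip2 0.57 [292.9, 192.9] [0.47  0.002 0.18 ]
scene grip2 0.53 [265.5, 182.4] [ 0.442 -0.091  0.18 ]
scene grip3 0.65 [326.0, 200.9] [0.484 0.11  0.18 ]
scene grip3 0.57 [292.9, 192.9] [0.47  0.002 0.18 ]
scene grip3 0.53 [265.5, 182.4] [ 0.442 -0.091  0.18 ]
scene bank 0.69 [289.5, 238.9] [0.537 0.005 0.   ]
scene cleaner 0.68 [415.2, 212.5] [0.363 0.435 0.   ]
scene carton 0.88 [162.0, 207.6] [ 0.479 -0.465  0.   ]
scene carton 0.39 [291.1, 236.7] [0.528 0.009 0.   ]
scene tape 0.87 [404.2, 264.7] [0.578 0.397 0.   ]
```

View pics/top.png

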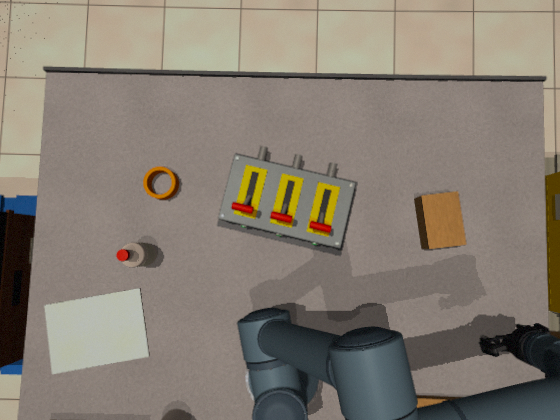

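View pics/scene.png

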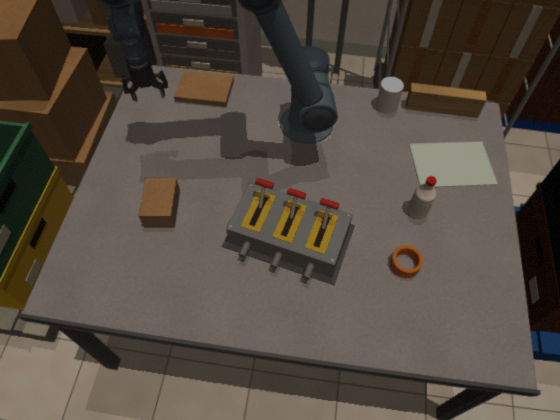

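Both pictures show the same layout. The bank is in the middle with three red bars on the near side, at top (242,208), (281,217) and (320,228). The bottle and tape are to the left and the carton is to the right, all clear of the levers.

```bash
cat >> h.py <<'E'
def reds(f,c,lo,hi):
    h=cv2.cvtColor(cv2.imread("pics/"+f),cv2.COLOR_BGR2HSV)
    m=(((h[...,0]<6)|(h[...,0]>174))&(h[...,1]>170)&(h[...,2]>80)).astype(np.uint8)
    n,_,s,ce=cv2.connectedComponentsWithStats(m)
    return [tuple(ce[i].round(1)) for i in range(1,n) if s[i,4]>40 and lo<ce[i][0]<hi]
def tri(a,b):
    o1,r1=a;o2,r2=b
    t=np.linalg.lstsq(np.c_[r1,-r2],o2-o1,rcond=None)[0]
    p,q=o1+t[0]*r1,o2+t[1]*r2
    return (p+q)/2,np.linalg.norm(p-q)
E
python3 - <<'E'
from h import *
T=sorted(reds("top.png","top",200,360)); S=sorted(reds("scene.png","scene",240,350),reverse=True)
print(T,S)
P=[]
for t,s in zip(T,S):
    p,g=tri(ray("top",t),ray("scene",s));P.append(p);print(p.round(4),g.round(4))
if len(P)==3:
    v=P[0]-P[2];yaw=np.arctan2(-v[0],v[1]);print("yaw",yaw,np.degrees(yaw),np.linalg.norm(v[:2]))
    X=np.array([np.cos(yaw),np.sin(yaw),0]);print("bank",np.mean(P,0)+.06*X)
E
```

```text
[(np.float64(242.1), np.float64(207.3)), (np.float64(280.9), np.float64(216.6)), (np.float64(320.2), np.float64(226.4))] [(np.float64(329.4), np.float64(203.0)), (np.float64(296.1), np.float64(192.8)), (np.float64(264.0), np.float64(182.7))]
[0.4949 0.1206 0.1866] 0.0002
[0.4722 0.0131 0.1866] 0.0009
[ 0.4483 -0.0943  0.186 ] 0.0003
yaw -0.21321847003115113 -12.216518447021587 0.21996271086378746
bank [5.30430340e-01 4.41921604e-04 1.86393849e-01]
```

apply_moves:
  targets:
    - [0, [0, 0, 0], [0, 0, 6.34]]
    - [0, [0, 0, 0], [0, 0, 6.34]]
    - [0, [0, 0, 0], [0, 0, 6.34]]
    - [0, [0, 0, 0], [0, 0, 6.34]]
    - [0, [0, 0, 0], [0, 0, 6.34]]
  force: 60

```text
clock: 1.22
ee_pos: [0.1922, -0.542, 0.2313]
tool_rot: [[0.976, -0.216, 0.0], [-0.216, -0.976, -0.0], [0.0, 0.0, -1.0]]
ft_force: [-0.6, -0.9, 0.4]
opening: 0.0253
gripper_force: 0.0
```

apply_moves:
  targets:
    - [0, [0.8, -3.5, 0], [0, 0, 0]]
    - [0, [0.8, -3.5, 0], [0, 0, 0]]
    - [0, [0.8, -3.5, 0], [0, 0, 0]]
    - [0, [0.8, -3.5, 0], [0, 0, 0]]
    - [0, [0.8, -3.5, 0], [0, 0, 0]]

```text
clock: 1.63
ee_pos: [0.2686, -0.3779, 0.2314]
tool_rot: [[0.977, -0.212, 0.0], [-0.212, -0.977, -0.0], [0.0, 0.0, -1.0]]
ft_force: [-0.0, -0.1, 0.3]
opening: 0.0003
gripper_force: 0.0
```

apply_moves:
  targets:
    - [0, [0.8, -3.5, 0], [0, 0, 0]]
    - [0, [0.8, -3.5, 0], [0, 0, 0]]
    - [0, [0.8, -3.5, 0], [0, 0, 0]]
    - [0, [0.8, -3.5, 0], [0, 0, 0]]
    - [0, [0, 0, 0], [0, 0, 0]]

```text
clock: 2.05
ee_pos: [0.3303, -0.244, 0.2315]
tool_rot: [[0.979, -0.204, 0.001], [-0.204, -0.979, 0.003], [0.0, -0.003, -1.0]]
ft_force: [-0.3, 0.1, -0.4]
opening: 0.0002
gripper_force: 0.0
```

apply_moves:
  targets:
    - [0, [0.8, -3.4, 1.2], [0, 0, 0]]
    - [0, [0.8, -3.4, 1.2], [0, 0, 0]]
    - [0, [0.8, -3.4, 1.2], [0, 0, 0]]
    - [0, [0.8, -3.4, 1.2], [0, 0, 0]]
    - [0, [0, -3.4, 1.1], [0, 0, 0]]

```text
clock: 2.47
ee_pos: [0.3978, -0.089, 0.1721]
tool_rot: [[0.977, -0.211, 0.002], [-0.211, -0.977, -0.001], [0.002, 0.0, -1.0]]
ft_force: [0.6, -0.4, 1.0]
opening: -0.0001
gripper_force: 0.0
```

apply_moves:
  targets:
    - [0, [0, 0, 0], [0, 0, 0]]
    - [0, [0, 0, 0], [0, 0, 0]]

```text
clock: 2.63
ee_pos: [0.3957, -0.0886, 0.1718]
tool_rot: [[0.978, -0.207, -0.002], [-0.207, -0.978, 0.0], [-0.002, 0.0, -1.0]]
ft_force: [0.0, -0.2, 0.9]
opening: 0.0001
gripper_force: 0.0
```

```bash
cat >> h.py <<'E'
def rel(G=((.4949,.1206),(.4722,.0131),(.4483,-.0943)),yaw=-.2132):
    s=bot.state();p=s["ee_pos"];R=s["tool_rot"]
    for i,g in enumerate(G): print("grip",i+1,"in tool x,y (cm)",(R.T@(np.r_[g,.18]-p)*100).round(2))
    print(s["clock"],p.round(4),"bankxF",R[:,0]@s["ft_force"],s["ft_force"].round(2),"x-angle",np.degrees(np.arctan2(R[1,0],R[0,0])).round(2))
E
python3 -c "
from h import *
shot('wrist','w.png');rel()"
```

```text
grip 1 in tool x,y (cm) [  5.25 -22.65  -0.78]
grip 2 in tool x,y (cm) [  5.29 -11.66  -0.78]
grip 3 in tool x,y (cm) [ 5.2  -0.66 -0.77]
2.6833 [ 0.3961 -0.0898  0.1723] bankxF -0.6544049392165239 [-0.8  -0.63  0.49] x-angle -12.09
```

View pics/w.png

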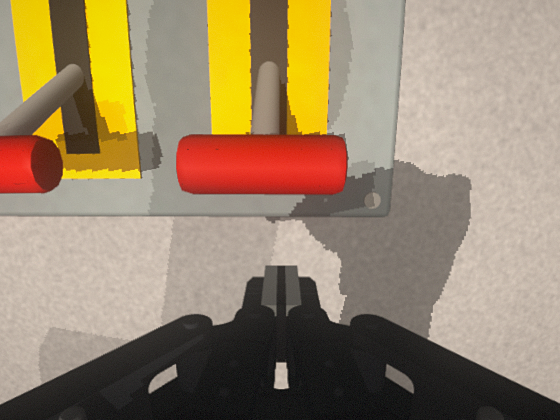

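The wrist view shows lever3's bar at (262,164), squarely ahead of the shut fingers at (281,285). I'll feel lever3 first.

apply_moves:
  targets:
    - [0, [2.2, -0.6, 0], [0, 0, 0]]
    - [0, [0.4, 0, 0], [0, 0, 0]]
    - [0, [0.4, 0, 0], [0, 0, 0]]
    - [0, [0.4, 0, 0], [0, 0, 0]]
    - [0, [0.3, 0, 0], [0, 0, 0]]

```text
clock: 3.1
ee_pos: [0.431, -0.0924, 0.1722]
tool_rot: [[0.977, -0.213, -0.005], [-0.213, -0.977, 0.0], [-0.005, 0.001, -1.0]]
ft_force: [-5.9, 1.1, 5.1]
opening: -0.0
gripper_force: 3.2
```

apply_moves:
  targets:
    - [0, [0.4, 0, 0], [0, 0, 0]]
    - [0, [0.3, 0, 0], [0, 0, 0]]
    - [0, [0, 0, 0], [0, 0, 0]]

```text
clock: 3.35
ee_pos: [0.4387, -0.094, 0.1723]
tool_rot: [[0.977, -0.213, -0.003], [-0.213, -0.977, 0.0], [-0.003, 0.0, -1.0]]
ft_force: [-4.7, 0.3, 4.4]
opening: -0.0001
gripper_force: 2.3
```

apply_moves:
  targets:
    - [0, [0.3, 0, 0], [0, 0, 0]]
    - [0, [0, 0, 0], [0, 0, 0]]

```text
clock: 3.52
ee_pos: [0.4421, -0.0946, 0.1723]
tool_rot: [[0.977, -0.212, -0.002], [-0.212, -0.977, -0.0], [-0.002, 0.001, -1.0]]
ft_force: [-3.9, 0.5, 3.0]
opening: 0.0001
gripper_force: 2.4
```

apply_moves:
  targets:
    - [0, [0.3, 0, 0], [0, 0, 0]]
    - [0, [0.3, 0, 0], [0, 0, 0]]
    - [0, [0, 0, 0], [0, 0, 0]]

```text
clock: 3.77
ee_pos: [0.449, -0.0957, 0.1724]
tool_rot: [[0.977, -0.212, -0.0], [-0.212, -0.977, -0.0], [-0.0, 0.0, -1.0]]
ft_force: [-3.0, 0.2, 2.5]
opening: 0.0002
gripper_force: 1.9
```

apply_moves:
  targets:
    - [0, [0.3, 0, 0], [0, 0, 0]]
    - [0, [0, 0, 0], [0, 0, 0]]

```text
clock: 3.93
ee_pos: [0.4523, -0.0961, 0.1724]
tool_rot: [[0.977, -0.211, 0.0], [-0.211, -0.977, -0.0], [0.0, 0.0, -1.0]]
ft_force: [-4.1, -0.5, 3.4]
opening: 0.0001
gripper_force: 1.8
```

Lever3 is free, with a steady force of about 4 N after 25 mm. I'll push it over.

apply_moves:
  targets:
    - [0, [1.2, 0, 0], [0, 0, 0]]
    - [0, [1.2, 0, 0], [0, 0, 0]]
    - [0, [1.2, 0, 0], [0, 0, 0]]
    - [0, [1.2, 0, 0], [0, 0, 0]]
    - [0, [1.2, 0, 0], [0, 0, 0]]

```text
clock: 4.35
ee_pos: [0.5109, -0.1084, 0.1717]
tool_rot: [[0.978, -0.211, -0.001], [-0.211, -0.978, 0.0], [-0.001, -0.0, -1.0]]
ft_force: [-3.3, 1.2, -2.9]
opening: 0.0
gripper_force: 1.7
```

apply_moves:
  targets:
    - [0, [0.8, 0, 0], [0, 0, 0]]
    - [0, [0.6, 0, 0], [0, 0, 0]]
    - [0, [0.4, 0, 0], [0, 0, 0]]
    - [0, [0.4, 0, 0], [0, 0, 0]]
    - [0, [0, 0, 0], [0, 0, 0]]

```text
clock: 4.77
ee_pos: [0.5328, -0.1131, 0.1721]
tool_rot: [[0.978, -0.211, 0.0], [-0.211, -0.978, 0.0], [0.0, -0.0, -1.0]]
ft_force: [-1.3, 0.3, -1.5]
opening: -0.0
gripper_force: 0.8
```

apply_moves:
  targets:
    - [0, [0.4, 0, 0], [0, 0, 0]]
    - [0, [0.4, 0, 0], [0, 0, 0]]
    - [0, [0, 0, 0], [0, 0, 0]]

```text
clock: 5.02
ee_pos: [0.5406, -0.1148, 0.1722]
tool_rot: [[0.978, -0.211, 0.0], [-0.211, -0.978, -0.0], [0.0, 0.0, -1.0]]
ft_force: [-2.3, 0.3, -2.5]
opening: -0.0
gripper_force: 1.3
```

apply_moves:
  targets:
    - [0, [0.3, 0, 0], [0, 0, 0]]
    - [0, [0, 0, 0], [0, 0, 0]]

```text
clock: 5.18
ee_pos: [0.5417, -0.115, 0.1722]
tool_rot: [[0.978, -0.211, -0.003], [-0.211, -0.978, 0.0], [-0.003, 0.0, -1.0]]
ft_force: [-7.0, 2.3, 0.5]
opening: -0.0002
gripper_force: 3.5
```

apply_moves:
  targets:
    - [0, [0.2, 0, 0], [0, 0, 0]]
    - [0, [0, 0, 0], [0, 0, 0]]

```text
clock: 5.35
ee_pos: [0.5418, -0.1151, 0.1721]
tool_rot: [[0.977, -0.211, -0.006], [-0.211, -0.978, 0.001], [-0.006, 0.0, -1.0]]
ft_force: [-11.5, 1.9, 4.7]
opening: 0.0001
gripper_force: 5.9
```

apply_moves:
  targets:
    - [0, [-2.9, 0, 0], [0, 0, 0]]
    - [0, [-2.9, 0, 0], [0, 0, 0]]
    - [0, [-2.9, 0, 0], [0, 0, 0]]
    - [0, [-2.9, 0, 0], [0, 0, 0]]
    - [0, [-2.9, 0, 0], [0, 0, 0]]

```text
clock: 5.77
ee_pos: [0.4044, -0.0857, 0.1735]
tool_rot: [[0.978, -0.211, 0.005], [-0.211, -0.978, -0.002], [0.005, 0.001, -1.0]]
ft_force: [0.0, 0.2, 0.3]
opening: 0.0002
gripper_force: 0.0
```

apply_moves:
  targets:
    - [0, [0, -2.75, 0], [0, 0, 0]]
    - [0, [0, -2.75, 0], [0, 0, 0]]
    - [0, [0, -2.75, 0], [0, 0, 0]]
    - [0, [0, -2.75, 0], [0, 0, 0]]
    - [0, [0, 0, 0], [0, 0, 0]]

```text
clock: 6.18
ee_pos: [0.4228, -0.0043, 0.1737]
tool_rot: [[0.984, -0.176, 0.008], [-0.176, -0.984, 0.023], [0.004, -0.024, -1.0]]
ft_force: [0.8, -0.7, -0.3]
opening: -0.0
gripper_force: 0.0
```

```bash
python3 -c "
from h import *
shot('top','t2.png');rel()
for p in reds('t2.png','top',200,360): print(p,at('top',p,.186).round(3))"
```

```text
grip 1 in tool x,y (cm) [  4.91 -13.69  -0.33]
grip 2 in tool x,y (cm) [ 4.59 -2.71 -0.58]
grip 3 in tool x,y (cm) [ 4.15  8.28 -0.83]
6.2333 [ 0.4223 -0.0052  0.1734] bankxF -0.31187214139587205 [-0.33 -0.07  0.31] x-angle -10.24
(np.float64(329.8), np.float64(185.2)) [ 0.562 -0.118  0.186]
(np.float64(242.2), np.float64(207.4)) [0.495 0.12  0.186]
```

apply_moves:
  targets:
    - [0, [0, -1.4, 0], [0, 0, 1]]
    - [0, [0, -1.3, 0], [0, 0, 1]]
    - [0, [0, 0, 0], [0, 0, 0]]

```text
clock: 6.48
ee_pos: [0.4215, -0.0028, 0.1734]
tool_rot: [[0.982, -0.187, 0.007], [-0.188, -0.981, 0.042], [-0.001, -0.043, -0.999]]
ft_force: [-0.2, 0.4, 0.0]
opening: -0.0001
gripper_force: 0.0
```

```bash
python3 -c "
from h import *
rel()"
```

```text
grip 1 in tool x,y (cm) [  4.9  -13.52  -0.08]
grip 2 in tool x,y (cm) [ 4.68 -2.54 -0.55]
grip 3 in tool x,y (cm) [ 4.35  8.45 -1.02]
6.4833 [ 0.4215 -0.0028  0.1734] bankxF -0.2783314489385716 [-0.2   0.44  0.04] x-angle -10.81
```

```bash
python3 -c "
from h import *
s=bot.state();print(s['q'],s['qd'])"
```

```text
[-10.86335129   5.51893512 -25.18332151  59.3542921    2.46397755
 179.94460651] [ 0.2008404   0.0239721  -0.09918023 -0.064016   -0.63165011 -0.00586602]
```

Joint 6 has reached its 180° limit, so I'll turn the tool a half turn back. The grasp is symmetric.

apply_moves:
  targets:
    - [0, [0, 0, 0], [0, 0, -7.1]]
    - [0, [0, 0, 0], [0, 0, -7.1]]
    - [0, [0, 0, 0], [0, 0, -7.1]]
    - [0, [0, 0, 0], [0, 0, -7.1]]
    - [0, [0, 0, 0], [0, 0, -7.1]]

```text
clock: 6.9
ee_pos: [0.4213, -0.0027, 0.1733]
tool_rot: [[0.906, 0.424, 0.007], [0.423, -0.905, 0.042], [0.024, -0.035, -0.999]]
ft_force: [0.6, 0.1, -0.3]
opening: -0.0002
gripper_force: 0.0
```

apply_moves:
  targets:
    - [0, [0, 0, 0], [0, 0, -7.1]]
    - [0, [0, 0, 0], [0, 0, -7.1]]
    - [0, [0, 0, 0], [0, 0, -7.1]]
    - [0, [0, 0, 0], [0, 0, -7.1]]
    - [0, [0, 0, 0], [0, 0, -7.1]]

```text
clock: 7.32
ee_pos: [0.4213, -0.0027, 0.1733]
tool_rot: [[0.491, 0.871, 0.007], [0.87, -0.491, 0.042], [0.04, -0.015, -0.999]]
ft_force: [-0.6, 0.1, 1.1]
opening: -0.0005
gripper_force: 0.0
```

apply_moves:
  targets:
    - [0, [0, 0, 0], [0, 0, -7.1]]
    - [0, [0, 0, 0], [0, 0, -7.1]]
    - [0, [0, 0, 0], [0, 0, -7.1]]
    - [0, [0, 0, 0], [0, 0, -7.1]]
    - [0, [0, 0, 0], [0, 0, -7.1]]

```text
clock: 7.73
ee_pos: [0.4212, -0.0027, 0.1733]
tool_rot: [[-0.106, 0.994, 0.007], [0.994, 0.106, 0.042], [0.041, 0.011, -0.999]]
ft_force: [0.7, 0.6, 0.4]
opening: 0.0002
gripper_force: 0.0
```

apply_moves:
  targets:
    - [0, [0, 0, 0], [0, 0, -7.1]]
    - [0, [0, 0, 0], [0, 0, -7.1]]
    - [0, [0, 0, 0], [0, 0, -7.1]]
    - [0, [0, 0, 0], [0, 0, -7.1]]
    - [0, [0, 0, 0], [0, 0, -7.1]]

```text
clock: 8.15
ee_pos: [0.4212, -0.0027, 0.1733]
tool_rot: [[-0.664, 0.748, 0.007], [0.748, 0.663, 0.042], [0.027, 0.033, -0.999]]
ft_force: [0.2, 0.7, -0.8]
opening: 0.0001
gripper_force: 0.0
```

apply_moves:
  targets:
    - [0, [0, 0, 0], [0, 0, -7.1]]
    - [0, [0, 0, 0], [0, 0, -7.1]]
    - [0, [0, 0, 0], [0, 0, -7.1]]
    - [0, [0, 0, 0], [0, 0, -7.1]]
    - [0, [0, 0, 0], [0, 0, -7.1]]

```text
clock: 8.57
ee_pos: [0.4213, -0.0027, 0.1733]
tool_rot: [[-0.975, 0.224, 0.007], [0.224, 0.974, 0.042], [0.003, 0.042, -0.999]]
ft_force: [0.1, -1.1, 0.4]
opening: 0.0001
gripper_force: 0.0
```

```bash
python3 -c "
from h import *
from scipy.spatial.transform import Rotation as Q
rel();s=bot.state();print(s['q']);c,n=np.cos(-.2132),np.sin(-.2132)
W=np.array([[-c,-n,0],[-n,c,0],[0,0,-1.]]);print(np.linalg.det(W),Q.from_matrix(s['tool_rot'].T@W).as_rotvec(degrees=True))"
```

```text
grip 1 in tool x,y (cm) [-4.42 13.68 -0.11]
grip 2 in tool x,y (cm) [-4.61  2.71 -0.57]
grip 3 in tool x,y (cm) [-4.68 -8.28 -1.04]
8.5667 [ 0.4213 -0.0027  0.1733] bankxF -0.3624738363956063 [ 0.11 -1.13  0.39] x-angle 167.07
[-10.83590527   5.52303294 -25.2044855   59.3486048    2.43681279
   2.09174097]
1.0 [ 2.4334049  -0.14988432 -0.71369737]
```

apply_moves:
  targets:
    - [0, [0, 1.4, 0], [2.4, 0, -0.7]]
    - [0, [0, 1.3, 0], [0, 0, 0]]
    - [0, [-1.5, 0, 0], [0, 0, 0]]
    - [0, [0, 0, 0], [0, 0, 0]]

```text
clock: 8.9
ee_pos: [0.4441, 0.0205, 0.1741]
tool_rot: [[-0.976, 0.217, -0.0], [0.217, 0.976, 0.001], [0.0, 0.001, -1.0]]
ft_force: [0.8, -1.0, 0.5]
opening: -0.0
gripper_force: 0.0
```

```bash
python3 -c "
from h import *
rel()"
```

```text
grip 1 in tool x,y (cm) [-2.79 10.87 -0.59]
grip 2 in tool x,y (cm) [-2.91 -0.12 -0.6 ]
grip 3 in tool x,y (cm) [ -2.9  -11.12  -0.6 ]
8.9 [0.4441 0.0205 0.1741] bankxF -1.0434243929097815 [ 0.84 -1.03  0.47] x-angle 167.49
```

apply_moves:
  targets:
    - [0, [-0.4, 0, 0], [0, 0, 0]]
    - [0, [-0.4, 0, 0], [0, 0, 0]]
    - [0, [-0.4, 0, 0], [0, 0, 0]]
    - [0, [-0.4, 0, 0], [0, 0, 0]]
    - [0, [0, 0, 0], [0, 0, 0]]

```text
clock: 9.32
ee_pos: [0.4561, 0.0174, 0.1736]
tool_rot: [[-0.976, 0.217, -0.006], [0.217, 0.976, 0.002], [0.006, 0.001, -1.0]]
ft_force: [-4.2, 0.2, 3.7]
opening: -0.0002
gripper_force: 2.3
```

apply_moves:
  targets:
    - [0, [-0.3, 0, 0], [0, 0, 0]]
    - [0, [0, 0, 0], [0, 0, 0]]

```text
clock: 9.48
ee_pos: [0.4593, 0.0168, 0.1736]
tool_rot: [[-0.976, 0.217, -0.005], [0.217, 0.976, 0.002], [0.005, 0.001, -1.0]]
ft_force: [-5.4, 1.3, 3.2]
opening: 0.0003
gripper_force: 2.6
```

apply_moves:
  targets:
    - [0, [-0.3, 0, 0], [0, 0, 0]]
    - [0, [0, 0, 0], [0, 0, 0]]

```text
clock: 9.65
ee_pos: [0.462, 0.0163, 0.1736]
tool_rot: [[-0.976, 0.217, -0.005], [0.217, 0.976, 0.002], [0.005, 0.001, -1.0]]
ft_force: [-5.0, 0.2, 4.9]
opening: -0.0003
gripper_force: 2.7
```

apply_moves:
  targets:
    - [0, [-0.2, 0, 0], [0, 0, 0]]
    - [0, [0, 0, 0], [0, 0, 0]]

```text
clock: 9.82
ee_pos: [0.4631, 0.0161, 0.1736]
tool_rot: [[-0.976, 0.216, -0.007], [0.216, 0.976, 0.002], [0.007, 0.001, -1.0]]
ft_force: [-7.1, 0.8, 6.2]
opening: 0.0001
gripper_force: 3.9
```

apply_moves:
  targets:
    - [0, [-0.2, 0, 0], [0, 0, 0]]
    - [0, [0, 0, 0], [0, 0, 0]]

```text
clock: 9.98
ee_pos: [0.4642, 0.0159, 0.1734]
tool_rot: [[-0.976, 0.216, -0.008], [0.216, 0.976, 0.003], [0.008, 0.001, -1.0]]
ft_force: [-10.6, 2.3, 8.1]
opening: 0.0
gripper_force: 5.0
```

The force rises about 3 N per mm, so lever2 is blocked. I'll leave it and go to lever1.

apply_moves:
  targets:
    - [0, [1.7, 0, 0], [0, 0, 0]]
    - [0, [1.7, 0, 0], [0, 0, 0]]
    - [0, [0, 3.6, 0], [0, 0, 0]]
    - [0, [0, 3.6, 0], [0, 0, 0]]
    - [0, [0, 3.6, 0], [0, 0, 0]]

```text
clock: 10.4
ee_pos: [0.4583, 0.1288, 0.1744]
tool_rot: [[-0.976, 0.219, -0.0], [0.219, 0.976, 0.001], [0.0, 0.001, -1.0]]
ft_force: [0.5, -0.0, 0.1]
opening: 0.0002
gripper_force: 0.0
```

apply_moves:
  targets:
    - [0, [0, 0, 0], [0, 0, 0]]

```text
clock: 10.48
ee_pos: [0.4596, 0.1329, 0.1744]
tool_rot: [[-0.977, 0.211, 0.001], [0.211, 0.977, 0.004], [-0.0, 0.005, -1.0]]
ft_force: [0.9, -0.8, -0.4]
opening: -0.0001
gripper_force: 0.0
```

```bash
python3 -c "
from h import *
rel();print(bot.state()['q'])"
```

```text
grip 1 in tool x,y (cm) [-3.71 -0.45 -0.56]
grip 2 in tool x,y (cm) [ -3.76 -11.44  -0.61]
grip 3 in tool x,y (cm) [ -3.69 -22.44  -0.66]
10.4833 [0.4596 0.1329 0.1744] bankxF -1.04383641763705 [ 0.89 -0.82 -0.37] x-angle 167.82
[  8.36415451  11.91055014 -17.28605609  60.69212582   0.24326334
  20.54563669]
```

apply_moves:
  targets:
    - [0, [-1.0, -0.4, 0], [0, 0, 0]]
    - [0, [-0.5, 0, 0], [0, 0, 0]]
    - [0, [-0.4, 0, 0], [0, 0, 0]]
    - [0, [-0.4, 0, 0], [0, 0, 0]]
    - [0, [0, 0, 0], [0, 0, 0]]

```text
clock: 10.9
ee_pos: [0.4786, 0.1181, 0.1738]
tool_rot: [[-0.976, 0.219, -0.005], [0.219, 0.976, 0.002], [0.005, 0.001, -1.0]]
ft_force: [-3.5, 1.9, 2.1]
opening: 0.0
gripper_force: 2.1
```

apply_moves:
  targets:
    - [0, [-0.3, 0, 0], [0, 0, 0]]
    - [0, [-0.2, 0, 0], [0, 0, 0]]
    - [0, [0, 0, 0], [0, 0, 0]]

```text
clock: 11.15
ee_pos: [0.4834, 0.1171, 0.1738]
tool_rot: [[-0.976, 0.218, -0.004], [0.218, 0.976, 0.001], [0.004, 0.0, -1.0]]
ft_force: [-5.1, -0.6, 2.9]
opening: -0.0
gripper_force: 2.1
```

apply_moves:
  targets:
    - [0, [-0.3, 0, 0], [0, 0, 0]]
    - [0, [0, 0, 0], [0, 0, 0]]

```text
clock: 11.32
ee_pos: [0.4865, 0.1166, 0.1738]
tool_rot: [[-0.976, 0.218, -0.004], [0.218, 0.976, 0.001], [0.004, 0.0, -1.0]]
ft_force: [-3.3, 0.0, 3.3]
opening: -0.0002
gripper_force: 2.1
```

apply_moves:
  targets:
    - [0, [-0.2, 0, 0], [0, 0, 0]]
    - [0, [0, 0, 0], [0, 0, 0]]

```text
clock: 11.48
ee_pos: [0.4886, 0.1164, 0.1739]
tool_rot: [[-0.976, 0.217, -0.003], [0.217, 0.976, 0.001], [0.003, 0.0, -1.0]]
ft_force: [-3.6, -0.0, 2.9]
opening: 0.0001
gripper_force: 2.1
```

Lever1 is free.

apply_moves:
  targets:
    - [0, [-0.5, 0, 0], [0, 0, 0]]
    - [0, [-0.5, 0, 0], [0, 0, 0]]
    - [0, [0, 0, 0], [0, 0, 0]]

```text
clock: 11.73
ee_pos: [0.4995, 0.1145, 0.1739]
tool_rot: [[-0.976, 0.217, -0.001], [0.217, 0.976, 0.001], [0.002, 0.001, -1.0]]
ft_force: [-1.9, -0.4, 0.7]
opening: -0.0002
gripper_force: 0.9
```

apply_moves:
  targets:
    - [0, [-1.3, 0, 0], [0, 0, 0]]
    - [0, [-1.3, 0, 0], [0, 0, 0]]
    - [0, [-1.3, 0, 0], [0, 0, 0]]
    - [0, [-1.3, 0, 0], [0, 0, 0]]
    - [0, [-1.2, 0, 0], [0, 0, 0]]

```text
clock: 12.15
ee_pos: [0.5609, 0.101, 0.1728]
tool_rot: [[-0.976, 0.216, -0.004], [0.216, 0.976, 0.002], [0.005, 0.001, -1.0]]
ft_force: [-2.5, 1.5, -3.2]
opening: -0.0001
gripper_force: 1.8
```

apply_moves:
  targets:
    - [0, [-0.8, 0, 0], [0, 0, 0]]
    - [0, [-0.6, 0, 0], [0, 0, 0]]
    - [0, [-0.5, 0, 0], [0, 0, 0]]
    - [0, [-0.4, 0, 0], [0, 0, 0]]
    - [0, [0, 0, 0], [0, 0, 0]]

```text
clock: 12.57
ee_pos: [0.584, 0.0959, 0.1734]
tool_rot: [[-0.976, 0.217, -0.002], [0.217, 0.976, 0.001], [0.003, 0.0, -1.0]]
ft_force: [-2.0, -0.7, -1.0]
opening: -0.0004
gripper_force: 0.9
```

apply_moves:
  targets:
    - [0, [-0.3, 0, 0], [0, 0, 0]]
    - [0, [-0.3, 0, 0], [0, 0, 0]]
    - [0, [0, 0, 0], [0, 0, 0]]

```text
clock: 12.82
ee_pos: [0.5871, 0.0953, 0.1735]
tool_rot: [[-0.976, 0.216, -0.007], [0.216, 0.976, 0.002], [0.007, 0.001, -1.0]]
ft_force: [-8.4, 1.8, 0.9]
opening: -0.0006
gripper_force: 4.3
```

apply_moves:
  targets:
    - [0, [-0.2, 0, 0], [0, 0, 0]]
    - [0, [0, 0, 0], [0, 0, 0]]

```text
clock: 12.98
ee_pos: [0.5872, 0.0953, 0.1734]
tool_rot: [[-0.976, 0.216, -0.01], [0.216, 0.976, 0.003], [0.01, 0.001, -1.0]]
ft_force: [-13.0, 1.3, 4.5]
opening: -0.0001
gripper_force: 6.6
```

apply_moves:
  targets:
    - [0, [2.9, 0, 0], [0, 0, 0]]
    - [0, [2.9, 0, 0], [0, 0, 0]]
    - [0, [2.9, 0, 0], [0, 0, 0]]
    - [0, [2.9, 0, 0], [0, 0, 0]]
    - [0, [2.9, 0, 0], [0, 0, 0]]

```text
clock: 13.4
ee_pos: [0.4506, 0.1261, 0.1753]
tool_rot: [[-0.976, 0.217, 0.003], [0.217, 0.976, 0.002], [-0.002, 0.002, -1.0]]
ft_force: [-0.3, 0.4, 0.4]
opening: 0.0
gripper_force: 0.0
```

apply_moves:
  targets:
    - [0, [0, -2.75, 0], [0, 0, 0]]
    - [0, [0, -2.75, 0], [0, 0, 0]]
    - [0, [0, -2.75, 0], [0, 0, 0]]
    - [0, [0, -2.75, 0], [0, 0, 0]]
    - [0, [0, 0, 0], [0, 0, 0]]

```text
clock: 13.82
ee_pos: [0.4271, 0.0148, 0.1754]
tool_rot: [[-0.975, 0.221, 0.002], [0.221, 0.975, -0.002], [-0.002, -0.001, -1.0]]
ft_force: [0.2, 0.3, 0.5]
opening: -0.0
gripper_force: 0.0
```

```bash
python3 -c "
from h import *
shot('top','t3.png');rel()
for p in reds('t3.png','top',200,360): print(p,at('top',p,.186).round(3))"
```

```text
grip 1 in tool x,y (cm) [-4.28 11.64 -0.45]
grip 2 in tool x,y (cm) [-4.43  0.65 -0.45]
grip 3 in tool x,y (cm) [ -4.46 -10.35  -0.46]
13.8667 [0.4276 0.0165 0.1754] bankxF 0.10115581732412178 [-0.15 -0.2   0.23] x-angle 167.28
(np.float64(252.4), np.float64(166.7)) [0.608 0.096 0.186]
(np.float64(329.7), np.float64(185.2)) [ 0.562 -0.118  0.186]
```

apply_moves:
  targets:
    - [0, [-1.6, 0.6, 0.2], [0, 0, 0]]
    - [0, [-0.5, 0, 0], [0, 0, 0]]
    - [0, [-0.5, 0, 0], [0, 0, 0]]
    - [0, [-0.4, 0, 0], [0, 0, 0]]
    - [0, [0, 0, 0], [0, 0, 0]]

```text
clock: 14.28
ee_pos: [0.4576, 0.018, 0.1721]
tool_rot: [[-0.976, 0.216, -0.002], [0.216, 0.976, 0.001], [0.002, 0.001, -1.0]]
ft_force: [-0.4, -0.0, -0.1]
opening: -0.0002
gripper_force: 0.0
```

apply_moves:
  targets:
    - [0, [-0.4, 0, 0], [0, 0, 0]]
    - [0, [-0.3, 0, 0], [0, 0, 0]]
    - [0, [0, 0, 0], [0, 0, 0]]

```text
clock: 14.53
ee_pos: [0.463, 0.0165, 0.1717]
tool_rot: [[-0.976, 0.216, -0.004], [0.216, 0.976, 0.002], [0.004, 0.001, -1.0]]
ft_force: [-1.4, 0.7, 1.6]
opening: 0.0001
gripper_force: 0.8
```

apply_moves:
  targets:
    - [0, [-0.3, 0, 0], [0, 0, 0]]
    - [0, [-0.2, 0, 0], [0, 0, 0]]
    - [0, [0, 0, 0], [0, 0, 0]]

```text
clock: 14.78
ee_pos: [0.4678, 0.0153, 0.1717]
tool_rot: [[-0.976, 0.216, -0.004], [0.216, 0.976, 0.002], [0.004, 0.001, -1.0]]
ft_force: [-4.4, 1.1, 2.8]
opening: 0.0
gripper_force: 2.2
```

apply_moves:
  targets:
    - [0, [-0.4, 0, 0], [0, 0, 0]]
    - [0, [-0.4, 0, 0], [0, 0, 0]]
    - [0, [0, 0, 0], [0, 0, 0]]

```text
clock: 15.03
ee_pos: [0.4767, 0.0132, 0.1718]
tool_rot: [[-0.976, 0.217, -0.002], [0.217, 0.976, 0.001], [0.002, 0.001, -1.0]]
ft_force: [-2.0, 1.0, 2.4]
opening: -0.0002
gripper_force: 1.3
```

apply_moves:
  targets:
    - [0, [-1.3, 0, 0], [0, 0, 0]]
    - [0, [-1.3, 0, 0], [0, 0, 0]]
    - [0, [-1.3, 0, 0], [0, 0, 0]]
    - [0, [-1.3, 0, 0], [0, 0, 0]]
    - [0, [-1.2, 0, 0], [0, 0, 0]]

```text
clock: 15.45
ee_pos: [0.5387, -0.0005, 0.1709]
tool_rot: [[-0.976, 0.216, -0.004], [0.216, 0.976, 0.001], [0.004, 0.001, -1.0]]
ft_force: [-3.3, 0.9, -2.5]
opening: -0.0004
gripper_force: 1.6
```

apply_moves:
  targets:
    - [0, [-0.8, 0, 0], [0, 0, 0]]
    - [0, [-0.6, 0, 0], [0, 0, 0]]
    - [0, [-0.4, 0, 0], [0, 0, 0]]
    - [0, [-0.4, 0, 0], [0, 0, 0]]
    - [0, [0, 0, 0], [0, 0, 0]]

```text
clock: 15.87
ee_pos: [0.5606, -0.0054, 0.1714]
tool_rot: [[-0.976, 0.216, -0.002], [0.216, 0.976, 0.001], [0.002, 0.001, -1.0]]
ft_force: [-1.2, 0.1, -0.2]
opening: 0.0001
gripper_force: 0.6
```

apply_moves:
  targets:
    - [0, [-0.3, 0, 0], [0, 0, 0]]
    - [0, [-0.2, 0, 0], [0, 0, 0]]
    - [0, [0, 0, 0], [0, 0, 0]]

```text
clock: 16.12
ee_pos: [0.565, -0.0063, 0.1716]
tool_rot: [[-0.976, 0.216, -0.003], [0.216, 0.976, 0.001], [0.003, 0.001, -1.0]]
ft_force: [-1.9, 0.7, -1.6]
opening: -0.0
gripper_force: 1.1
```

apply_moves:
  targets:
    - [0, [-0.3, 0, 0], [0, 0, 0]]
    - [0, [-0.2, 0, 0], [0, 0, 0]]
    - [0, [0, 0, 0], [0, 0, 0]]

```text
clock: 16.37
ee_pos: [0.5653, -0.0063, 0.1714]
tool_rot: [[-0.976, 0.216, -0.011], [0.216, 0.976, 0.003], [0.011, 0.001, -1.0]]
ft_force: [-13.2, 3.0, 7.5]
opening: -0.0001
gripper_force: 7.2
```

Lever2 is on its stop. I'll retreat and check.

apply_moves:
  targets:
    - [0, [2.9, 0, 0], [0, 0, 0]]
    - [0, [2.9, 0, 0], [0, 0, 0]]
    - [0, [2.9, 0, 0], [0, 0, 0]]
    - [0, [2.9, 0, 0], [0, 0, 0]]
    - [0, [2.9, 0, 0], [0, 0, 0]]

```text
clock: 16.78
ee_pos: [0.4288, 0.0241, 0.1729]
tool_rot: [[-0.976, 0.216, 0.002], [0.216, 0.976, 0.001], [-0.002, 0.001, -1.0]]
ft_force: [-0.2, 0.3, -0.2]
opening: -0.0001
gripper_force: 0.0
```

apply_moves:
  targets:
    - [0, [0, 0, -1.5], [0, 0, 0]]
    - [0, [0, 0, -1.5], [0, 0, 0]]
    - [0, [0, 0, -1.5], [0, 0, 0]]
    - [0, [0, 0, 0], [0, 0, 0]]

```text
clock: 17.12
ee_pos: [0.4315, 0.0237, 0.2207]
tool_rot: [[-0.976, 0.216, 0.006], [0.216, 0.976, 0.0], [-0.006, 0.002, -1.0]]
ft_force: [0.4, -0.2, 0.3]
opening: -0.0
gripper_force: 0.0
```

```bash
python3 -c "
from h import *
shot('top','t4.png');shot('scene','s4.png')
T=sorted(reds('t4.png','top',200,360));S=sorted(reds('s4.png','scene',220,360),reverse=True);print(T,S)
for t in T: print(at('top',t,.186).round(3))
for s in S: print(at('scene',s,.186).round(3))
print(bot.state()['ft_force'])"
```

```text
[(np.float64(252.5), np.float64(166.7)), (np.float64(291.0), np.float64(175.9)), (np.float64(329.7), np.float64(185.2))] [(np.float64(317.5), np.float64(233.6)), (np.float64(283.3), np.float64(222.5)), (np.float64(250.1), np.float64(211.7))]
[0.608 0.096 0.186]
[ 0.585 -0.011  0.186]
[ 0.562 -0.118  0.186]
[0.61  0.096 0.186]
[ 0.587 -0.012  0.186]
[ 0.564 -0.118  0.186]
[-0.39744688 -0.07657578 -0.27712513]
```

View pics/s4.png

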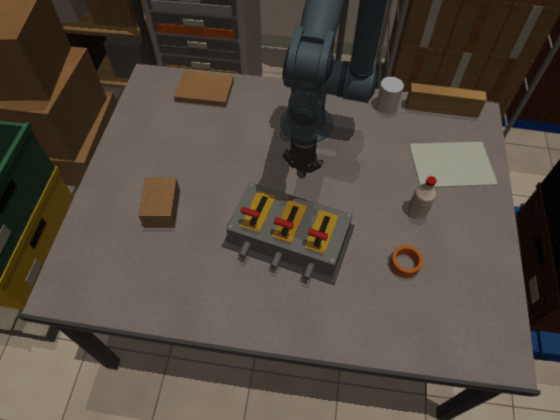

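All three bars, at (317,234), (283,222) and (250,212), lie on the far side in line. The bystanders haven't moved and the arm is clear, so I'm handing in.

```bash
python3 -c "
from h import *
print(bot.hand_in())"
```

```text
the job is handed in; nothing more can be done
None
```

All three levers are fully over on their far-side stops, in the order lever3, lever1, lever2. The bottle, carton and tape were not touched, and the job was handed in at about 17 s; the judge's result was not shown.

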